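# Make up two sample kits in nested dishes

## Task

Make up the two sample kits. First nest both dishes in their trays, the light blue dish in the dark blue tray and the light green dish in the dark green tray, each turned until its outline matches and it sits fully down, while the pots still stand in the stock. Then stand the pots upright in the dishes: in the blue dish the red-capped pot in the bay at the tapered end and the yellow-capped pot in the bay at the square end, and in the green dish the black-capped pot in the bay away from the cut corner; leave the tip box, the timer and the stack of petri dishes where they are.

Things in the scene. Friction and masses are not known exactly. Their poses are not given: they have to be found in the camera images.
- blue_tray: Dark blue shallow tray, fixed, mm. Origin: centre of underside; x lengthwise. Same outline and axes as the blue dish, which is home with origins in line, x the same way, its underside 4 above the bench (floor 4 thick). Rim leans out to 17 high, about 160 x 95; clearance 2.5 at the floor, 8 at the top. Fits one way round only. +x end tapered, -x end square.
- green_tray: Dark green shallow tray, fixed, mm. Origin: centre of underside; x lengthwise. Same outline and axes as the green dish, which is home with origins in line, x the same way, its underside 4 above the bench (floor 4 thick). Rim leans out to 17 high, about 160 x 95; clearance 2.5 at the floor, 8 at the top. Fits one way round only. +x +y corner cut off.
- blue_dish: Light blue open dish, mm, 90 g. Origin: underside, below mid-web; x lengthwise, z up. 140 x 74 (x +-70, y +-37), floor 3, walls 3 thick, 20 high. Grip: web across the middle, 10 thick in x, 70 long in y, top 36 above underside; parts it into a +x and a -x bay. +x end tapers from x 25 to 36 wide at x 70; -x end square. Red pot's place: x +31, y 0; yellow: x -35, y 0.
- green_dish: Light green open dish, mm, 90 g. Origin: underside, below mid-web; x lengthwise, z up. 140 x 74 (x +-70, y +-37), floor 3, walls 3 thick, 20 high. Grip: web across the middle, 10 thick in x, 70 long in y, top 36 above underside; parts it into a +x and a -x bay. +x +y corner cut from (36, 37) to (70, 3); -x end square. Black pot's place: x -35, y 0.
- red_pot: Red screw cap, a closed white plastic sample pot standing upright: body 34 diameter, cap 36 diameter and 18 high, 76 high in all, about 60 g. Origin: centre of the underside, z up.
- yellow_pot: Yellow screw cap, a closed white plastic sample pot standing upright: body 34 diameter, cap 36 diameter and 18 high, 76 high in all, about 60 g. Origin: centre of the underside, z up.
- black_pot: Black screw cap, a closed white plastic sample pot standing upright: body 34 diameter, cap 36 diameter and 18 high, 76 high in all, about 60 g. Origin: centre of the underside, z up.
- tip_box: Bystander: grey pipette tip box with a light blue lid, 60 x 90 x 63 mm, loose. Origin: centre of the underside.
- timer: Bystander: flat white bench timer with a dark screen, 65 x 65 x 24 mm, loose. Origin: centre of the underside.
- petri_stack: Bystander: stack of three pale petri dishes, 61 mm diameter, 42 mm high, loose as one piece. Origin: centre of the underside.
Not all that is in view belongs to the job. What is shaped like the red_pot but purple is not meant. Of the things that look like the green_dish, take the one that is farthest from the robot's base at the start.

How it is judged:
By the outcome, as a careful person would: the job done as asked, in the order asked, and still so for the second after the job is handed in, with the robot touching nothing.
It also fails if it takes over 115 s, if anything falls off the work surface, if the arm or the gripper's body presses on something with over 40 N, if the wrist force passes 120 N, or if a joint passes its speed limit or range.

## Robot

A 7-joint arm with a two-finger parallel gripper is mounted at the origin on the work surface. World frame = base frame: x ahead of the robot, y to its left, z up, the work surface at z = 0. Lengths are in m, angles in rad, forces in N, time in s.
With the tool pointing down it reaches from about 0.425 to 0.875 m from the base axis. Payload 4.7 kg.
Tool frame: the origin (TCP) lies between the finger pads; the fingertips stand ctrl.tip_reach ahead of it and the grasp point (between the pads) lies 5 mm behind it (ctrl.tip_reach is the distance from the TCP to the fingertips, in m); z points along the fingers, y is the direction in which the jaws open and shut (so a half turn about z gives the same grasp; the last joint's range is limited). The gripper opens to 87 mm and grips with 3 to 60 N. Pads are 19 mm wide; open, the fingers measure 117 mm over their backs; the gripper's body (75 mm by 190 mm) begins 51 mm behind the grasp point.
Start: joints at [1.251, 0.321, -0.07, 1.45, 0.023, 1.371, -0.057], TCP at [0.213, -0.614, 0.237] pointing down, gripper open.
Joint ranges: [-2.86, 2.86], [-0.3, 2.09], [-1.38, 1.24], [0.06, 2.45], [-1.56, 4.7], [0.09, 2.05], [-2.69, 2.69]. Speed limits (rad/s): [2.57, 2.57, 3.14, 3.14, 3.14, 3.14, 3.14].

## Interface

Orientations are given as a rotation vector (axis times angle).
In Python, from bench import ctrl gives the robot as it stands.
- The arm moves only by the shell command python3 -m handwheel 'ROWS' [FORCE]. ROWS is JSON, a list of rows, each a list of 7 numbers: the shift along the tool's x, y, z in mm, then the turn, a rotation vector about the tool's x, y, z in rad, then the gripper's target within -1 to 1 (shut at 1, half-way at 0, fully open at -1). In form: [[dx, dy, dz, ax, ay, az, grip], ...]. A call has 1 to 12 rows; each row is the pose to reach, as a shift and turn from the pose commanded when the call began, along the tool's axes at that moment; what a row does not reach only later rows make up. A row lasts 1/8 s, in which the tool goes at most 62.5 mm and 10.7 degrees, less where a joint would pass 70% of its speed; a pose out of reach is approached as far as the arm can. A call with a gripper value outside its range is refused whole. The fingers move at their own pace and stop on an object; FORCE is the grip in N (left out, the last holds). Time passes only in rows, so rows that repeat a pose let the fingers close. It gives the time, the measured TCP pose, the force and the opening at its end, in the units of the state.
- ctrl.get_state(): the state, without advancing time (a new reading comes with each control period).
- ctrl.get_image(name): name is "scene" or "top" or "wrist"; returns the picture (400x640x3 uint8, red, green, blue); there is no depth.
- ctrl.camera_model(name): a dict with "mtx" (3x3 intrinsics, pixels), "xyz" and "orientation" of the camera in the world. Camera axes: x right, y up, looking along -z (the intrinsics and any distortion apply to the point x, -y, -z); pixel columns grow to the right and rows downward; lengths in m; the calibration is good to about 2 mm. A picture is of the moment at which its call begins: read the wrist's pose just before it. camera_model takes no time and is no camera call; for the wrist camera it gives the pose at the moment of the call.
- ctrl.close_job(): hands the job in, once; it reports no verdict.
The state is a dict: "time": time; "joint_positions": joint angles; "qd": joint speeds; "joint_torque": joint torques, N m; "position": TCP position; "tool_rot": TCP orientation; "ft_force": force on the tool from outside, world axes, zero at the start; "torque": the same for the moment, N m; "grip_width": opening from 0.0 (shut) to 1.0 (fully open).
Only numpy, scipy, OpenCV 4.12 (cv2) and the standard library are available. Lean on these libraries where they do the work, as an engineer would, in place of code of your own. Each camera call takes 0.05 s, during which the arm holds its last target.

## Working session

There is one attempt and no reset: what is moved stays moved. The work goes in short steps, Python scripts to look and compute and a shell command to move; the robot and the scene stay as the last step left them, time stands still between calls to the robot, and variables do not carry over. Pictures are saved under pics/ and viewed, and the job is handed in when it is done.

```bash
ls -la; mkdir -p pics; python3 - <<'E'
from bench import ctrl
import cv2
print(ctrl.get_state()); print(ctrl.tip_reach)
for n in("top","scene","wrist"):
    m=ctrl.camera_model(n);print(n,m)
    cv2.imwrite(f'pics/{n}0.png',ctrl.get_image(n)[:,:,::-1])
E
```

```text
total 12
drwxr-xr-x  3 agent agent 4096 Dec  7 04:57 .
drwxr-xr-x 23 root  root  4096 Dec  7 04:57 ..
drwxr-xr-x  2 agent agent 4096 Dec  7 04:57 pics
{'time': 0.0, 'joint_positions': array([ 1.25109217,  0.32185052, -0.07010145,  1.4516995 ,  0.02259907,
        1.37075417, -0.05689591]), 'qd': array([-2.61625872e-04,  1.34898610e-03,  5.85757446e-04, -4.40761683e-05,
        4.50059156e-04,  3.42350686e-05,  3.10772428e-04]), 'joint_torque': array([-3.05006843e-04, -4.91294432e+01, -4.03828695e-01, -3.12533247e+01,
       -6.38627680e-02,  4.36140457e-02,  1.69376176e-04]), 'position': array([ 0.21275834, -0.6136383 ,  0.23543143]), 'tool_rot': array([-3.09607014e+00, -5.21673777e-01,  6.41818197e-04]), 'ft_force': array([-0.23711375,  0.2556439 ,  0.84184101]), 'torque': array([-0.04159972,  0.0246596 ,  0.024886  ]), 'grip_width': 1.00159975602881}
0.014
top {'mtx': array([[375.67537356,   0.        , 320.87103368],
       [  0.        , 375.67537356, 207.08799086],
       [  0.        ,   0.        ,   1.        ]]), 'xyz': array([0.46251996, 0.05007256, 1.20174389]), 'orientation': array([ 0.04620464, -0.04655241, -1.5609179 ])}
scene {'mtx': array([[401.51020781,   0.        , 315.95986768],
       [  0.        , 401.51020781, 205.04550262],
       [  0.        ,   0.        ,   1.        ]]), 'xyz': array([0.76735395, 0.50555179, 0.93991558]), 'orientation': array([0.1752212 , 0.71337084, 2.57884078])}
wrist {'mtx': array([[347.73604121,   0.        , 318.77362513],
       [  0.        , 347.73604121, 198.65445331],
       [  0.        ,   0.        ,   1.        ]]), 'xyz': array([ 0.28735322, -0.58720323,  0.3841886 ]), 'orientation': array([-0.25001272,  0.18103073, -1.22613503])}
```

View pics/top0.png

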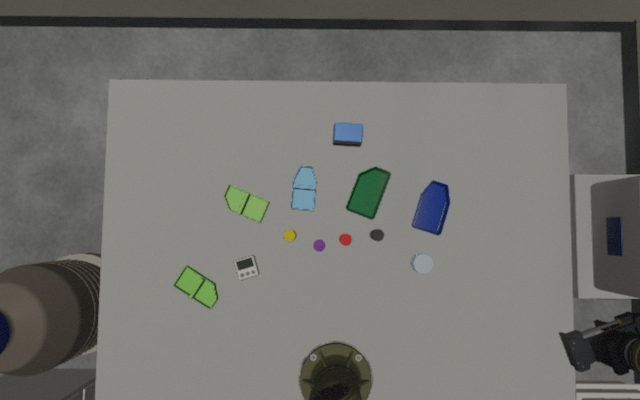

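View pics/scene0.png

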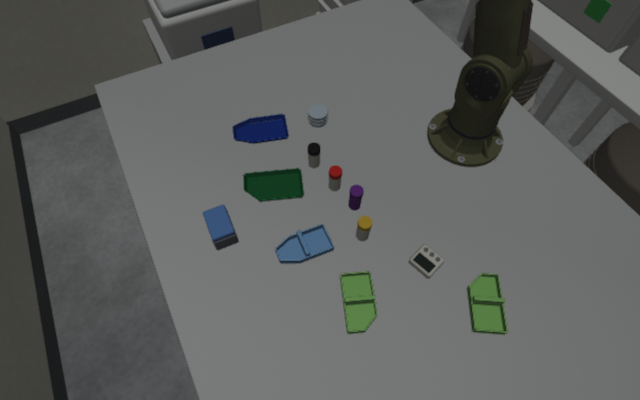

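View pics/wrist0.png

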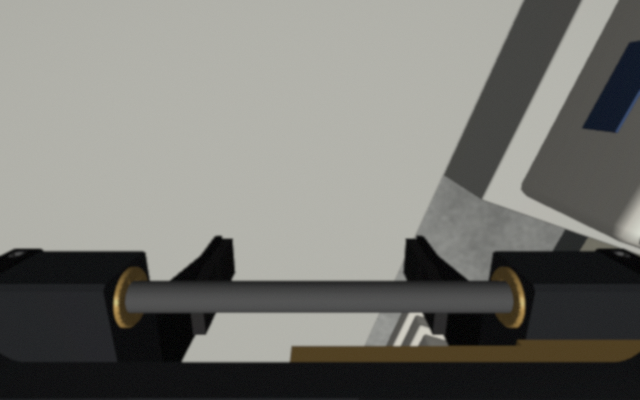

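The four pots are in the stock row in the top view: yellow (290,236), purple decoy (319,245), red (345,239) and black (377,235). There are two green dishes, at (247,203) and (196,287). The farther one, (247,203), is the one meant. Next I'll measure poses by fitting silhouettes in the top and scene views.

```bash
cat > h.py <<'E'
import numpy as np, cv2
from scipy.spatial.transform import Rotation as R
from scipy.optimize import minimize
def proj(P,m):
    P=np.atleast_2d(P); c=(P-m['xyz'])@R.from_rotvec(m['orientation']).as_matrix()
    c=c*[1,-1,-1]; u=c@np.array(m['mtx']).T
    return u[:,:2]/u[:,2:]
def ray(px,m,z):
    d=np.linalg.inv(m['mtx'])@[px[0],px[1],1.]; d=d*[1,-1,-1]
    d=R.from_rotvec(m['orientation']).as_matrix()@d
    return m['xyz']+d*(z-m['xyz'][2])/d[2]
BL=np.array([[-70,-37],[25,-37],[70,-18],[70,18],[25,37],[-70,37]])/1e3
GR=np.array([[-70,-37],[70,-37],[70,3],[36,37],[-70,37]])/1e3
def off(poly,d):  # mitred offset of ccw poly
    n=len(poly);out=[]
    L=[]
    for i in range(n):
        a,b=poly[i],poly[(i+1)%n];t=(b-a)/np.linalg.norm(b-a);nn=np.array([t[1],-t[0]]);L.append((nn,nn@a+d))
    for i in range(n):
        n1,c1=L[i-1];n2,c2=L[i];out.append(np.linalg.solve([n1,n2],[c1,c2]))
    return np.array(out)
def z(p,h): return np.c_[p,np.full(len(p),h)]
WEB=np.array([[sx*.005,sy*.035,.036] for sx in(-1,1) for sy in(-1,1)])
def pts(kind):
    c,t=kind.split('_'); P=BL if c=='blue' else GR
    if t=='dish': return [np.r_[z(P,0),z(P,.02)],np.r_[WEB,WEB*[1,1,.5]]]
    return [np.r_[z(off(P,.0045),0),z(off(P,.010),.017)]]
def cyl(r,z0,z1):
    a=np.linspace(0,2*np.pi,40,endpoint=False);c=np.c_[r*np.cos(a),r*np.sin(a)]
    return [np.r_[z(c,z0),z(c,z1)]]
def render(parts,pose,m,shape,bb,S=8):
    x,y,th,zb=pose;c,s=np.cos(th),np.sin(th);Rz=np.array([[c,-s,0],[s,c,0],[0,0,1]])
    x0,y0,x1,y1=bb
    im=np.zeros(((y1-y0)*S,(x1-x0)*S),np.uint8)
    for p in parts:
        q=proj(p@Rz.T+[x,y,zb],m)
        q=(q-[x0,y0]+.5)*S-.5
        h=cv2.convexHull(q.astype(np.float32))
        cv2.fillPoly(im,[np.round(h*16).astype(np.int32)],255,shift=4)
    return cv2.resize(im,None,fx=1/S,fy=1/S,interpolation=cv2.INTER_AREA)/255.
def fit(parts,views,p0,zb,yaw=True):
    # views: list of (mask float, model, bb)
    def f(v):
        e=0
        for M,m,bb in views:
            r=render(parts,(v[0],v[1],v[2] if yaw else 0,zb),m,M.shape,bb)
            e+=np.abs(r-M[bb[1]:bb[3],bb[0]:bb[2]]).sum()/max(1,M[bb[1]:bb[3],bb[0]:bb[2]].sum())
        return e
    sim=np.array([p0]*4)+np.r_[[[0,0,0]],np.diag([.012,.012,.15])]
    r=minimize(f,p0,method='Nelder-Mead',options=dict(initial_simplex=sim,xatol=1e-5,fatol=1e-5,maxiter=400))
    return r.x,r.fun
def mask(im,lo,hi,near=None):
    h=cv2.cvtColor(im,cv2.COLOR_RGB2HSV); k=cv2.inRange(h,np.array(lo),np.array(hi))
    k=cv2.morphologyEx(k,cv2.MORPH_CLOSE,np.ones((5,5)))
    n,l,st,ce=cv2.connectedComponentsWithStats(k)
    return l,st,ce
E
python3 - <<'E'
from h import *
for n in('top','scene'):
    im=cv2.imread(f'pics/{n}0.png')[:,:,::-1].copy()
    h=cv2.cvtColor(im,cv2.COLOR_RGB2HSV)
    P={'top':[(304,180),(247,205),(200,285),(368,190),(430,207),(290,236),(345,239),(377,235),(422,263),(270,160)],
    'scene':[(320,240),(358,285),(488,315),(275,185),(262,129),(364,222),(335,171),(314,148),(318,110),(150,150)]}[n]
    for p in P: print(n,p,h[p[1],p[0]])
    l,st,ce=mask(im,(30,90,25),(140,255,255))
    for i in range(1,len(st)):
        if st[i,4]>60: print(st[i],ce[i])
E
```

```text
top (304, 180) [ 99  78 169]
top (247, 205) [ 46 106 166]
top (200, 285) [ 48 128  78]
top (368, 190) [ 71 148  98]
top (430, 207) [113 166 117]
top (290, 236) [ 26 211 164]
top (345, 239) [  2 197 164]
top (377, 235) [45  9 55]
top (422, 263) [ 98  20 156]
top (270, 160) [ 30  11 140]
[334 123  29  20 518] [347.72586873 132.37451737]
[ 347  167   43   52 1363] [367.89288335 192.03301541]
[ 413  181   37   54 1351] [432.53515914 207.96817172]
[224 186  45  36 921] [245.37567861 203.52225841]
[608 217  15  39 498] [615.14457831 237.04016064]
[ 174  266   44   43 1034] [196.80367505 286.97775629]
[  0 312   9  42 270] [  3.22592593 332.1962963 ]
[633 339   7  30 106] [637.25471698 355.28301887]
[307 355  59  45 962] [336.83367983 377.22141372]
[303 370  14  16  67] [309.53731343 377.67164179]
scene (320, 240) [105 114 132]
scene (358, 285) [ 51 112 127]
scene (488, 315) [ 51 113 124]
scene (275, 185) [ 70 179  57]
scene (262, 129) [113 204  85]
scene (364, 222) [ 23 181 128]
scene (335, 171) [  1 205 123]
scene (314, 148) [150  13  20]
scene (318, 110) [100  31 122]
scene (150, 150) [ 60   2 114]
[584   0  28  23 397] [597.20906801   8.79848866]
[201  27  33  22 401] [217.48379052  37.40648379]
[ 233  114   55   29 1214] [261.25453048 128.8970346 ]
[ 244  169   59   32 1558] [273.99935815 184.31707317]
[349 185  14  25 264] [355.15151515 196.44318182]
[203 205  32  37 729] [218.41563786 222.7297668 ]
[ 276  225   57   38 1409] [304.25408091 245.24485451]
[ 341  272   36   61 1709] [357.95552955 300.77179637]
[ 468  274   39   60 1854] [486.65480043 304.73678533]
```

```bash
python3 - <<'E'
from h import *
import pickle
from bench import ctrl
mo={n:ctrl.camera_model(n) for n in('top','scene')}
ims={n:cv2.imread(f'pics/{n}0.png')[:,:,::-1].copy() for n in mo}
obj={'blue_dish':((85,45,40),(115,255,255),(304,188),(304,245),0,.0),
'green_dish':((35,60,40),(62,255,255),(246,203),(358,301),0,0),
'blue_tray':((105,120,20),(130,255,255),(432,208),(261,129),0,0),
'green_tray':((60,100,20),(88,255,255),(368,192),(274,184),0,0)}
allc=[]
for k,(lo,hi,pt,ps,_,zb) in obj.items():
    views=[]
    for n,p in(('top',pt),('scene',ps)):
        l,st,ce=mask(ims[n],lo,hi)
        d=np.hypot(*(ce-p).T);d[0]=1e9;d[st[:,4]<200]=1e9;i=d.argmin();
        x,y,w,h,a=st[i];bb=(max(0,x-15),max(0,y-15),x+w+15,y+h+15)
        M=(l==i).astype(np.uint8)
        M=cv2.drawContours(np.zeros_like(M),cv2.findContours(M,0,2)[0],-1,1,-1)
        views.append((M.astype(float),mo[n],bb))
    c=ray(pt,mo['top'],.015)
    res={}
    for nm,v in(('both',views),('top',views[:1]),('scene',views[1:])):
        best=[]
        for th in np.arange(0,2*np.pi,np.pi/4):
            best.append(fit(pts(k),v,[c[0],c[1],th],zb))
        best.sort(key=lambda b:b[1])
        b=best[0];print(k,nm,np.round(b[0][:2]*1e3,1),round(np.degrees(b[0][2])%360,1),round(b[1],3),'| others',[(round(np.degrees(q[0][2])%360),round(q[1],3)) for q in best[1:6]])
for nm,lo,hi,n,p in[('yellow',(18,120,60),(32,255,255),'top',(290,236)),('red',(0,150,80),(8,255,255),'top',(345,239)),('black',(0,0,0),(180,120,90),'top',(377,235)),('purple',(125,80,30),(160,255,255),'top',(319,245)),
 ('timer',(0,0,0),(180,255,100),'top',(246,266)),('petri',(85,8,140),(120,40,255),'top',(422,263)),('tip',(100,90,100),(125,255,255),'top',(348,133))]:
    l,st,ce=mask(ims[n],lo,hi)
    d=np.hypot(*(ce-p).T);d[0]=1e9;i=d.argmin()
    print(nm,ce[i],st[i],np.round(ray(ce[i],mo[n],.074)*1e3,1))
E
```

```text
blue_dish both [594.7 103.8] 355.2 0.104 | others [(355, np.float64(0.106)), (355, np.float64(0.107)), (355, np.float64(0.107)), (174, np.float64(0.375)), (174, np.float64(0.375))]
blue_dish top [594.6 105.2] 355.1 0.039 | others [(355, np.float64(0.04)), (355, np.float64(0.04)), (356, np.float64(0.041)), (176, np.float64(0.187)), (176, np.float64(0.187))]
blue_dish scene [594.3 102.1] 355.2 0.036 | others [(355, np.float64(0.036)), (355, np.float64(0.036)), (355, np.float64(0.036)), (176, np.float64(0.175)), (175, np.float64(0.176))]
green_dish both [542.2 293.2] 67.9 0.088 | others [(68, np.float64(0.09)), (68, np.float64(0.09)), (68, np.float64(0.09)), (248, np.float64(0.291)), (248, np.float64(0.293))]
green_dish top [542.3 294.3] 67.6 0.037 | others [(68, np.float64(0.038)), (68, np.float64(0.038)), (67, np.float64(0.038)), (248, np.float64(0.137)), (248, np.float64(0.137))]
green_dish scene [541.6 292.2] 67.8 0.038 | others [(68, np.float64(0.038)), (68, np.float64(0.038)), (68, np.float64(0.039)), (248, np.float64(0.148)), (248, np.float64(0.148))]
blue_tray both [ 537.9 -304.
[... 899 characters left out ...]
 586.8 -101.1] 340.1 0.053 | others [(339, np.float64(0.053)), (340, np.float64(0.053)), (340, np.float64(0.054)), (161, np.float64(0.15)), (161, np.float64(0.15))]
yellow [289.42056075 235.27102804] [284 230  12  12 107] [443.9 143.5  74. ]
red [345.21428571 239.16326531] [340 234  11  11  98] [433.8 -23.6  74. ]
black [376.62015504 234.54263566] [370 229  14  12 129] [ 448.5 -117.6   74. ]
purple [318.95918367 245.04081633] [314 240  11  11  98] [415.6  54.8  74. ]
timer [246.82738095 263.33333333] [237 256  22  17 168] [359.3 269.2  74. ]
petri [422.79478827 263.247557  ] [414 254  19  20 307] [ 364.4 -255.3   74. ]
tip [347.69582505 132.10337972] [334 123  29  19 503] [758.6 -29.4  74. ]
```

```bash
cat >> h.py <<'E'
def heads(rv):
    M=R.from_rotvec(rv).as_matrix(); return np.round(M,3), np.degrees(np.arctan2(M[1,0],M[0,0])), np.degrees(np.arctan2(M[1,1],M[0,1]))
def plan(s,x,y,zt,yhead):
    """rows to target tcp with tool z down, tool-y heading yhead (deg) """
    M0=R.from_rotvec(s['tool_rot']).as_matrix()
    a=np.radians(yhead); ty=np.array([np.cos(a),np.sin(a),0]); tz=np.array([0,0,-1.]); tx=np.cross(ty,tz)
    M1=np.c_[tx,ty,tz]
    d=M0.T@(np.array([x,y,zt])-s['position'])*1e3
    rv=R.from_matrix(M0.T@M1).as_rotvec()
    return np.round(d,1),np.round(rv,3),'rows>=%.1f lin, %.1f rot'%(np.linalg.norm(d)/62.5,np.degrees(np.linalg.norm(rv))/10.7)
E
python3 - <<'E'
from h import *
from bench import ctrl
s=ctrl.get_state();print(heads(s['tool_rot']),s['time'])
m=ctrl.camera_model('wrist');M=R.from_rotvec(s['tool_rot']).as_matrix()
print('cam in tool',M.T@(m['xyz']-s['position']), 'look',M.T@R.from_rotvec(m['orientation']).as_matrix()@[0,0,-1])
for yh in (-4.8,175.2): print(plan(s,.5946,.104,.20,yh))
E
```

```text
(array([[ 0.945,  0.328, -0.001],
       [ 0.328, -0.945,  0.001],
       [-0.   , -0.001, -1.   ]]), np.float64(19.127640172066453), np.float64(-70.87236683605752)) 0.15
cam in tool [ 0.0791178  -0.00084641 -0.14863797] look [-2.85402346e-01 -4.69380045e-04  9.58407680e-01]
(array([ 595.9, -553. ,   36.5]), array([-1.000e-03, -1.000e-03, -1.153e+00]), 'rows>=13.0 lin, 6.2 rot')
(array([ 595.9, -553. ,   36.5]), array([-1.000e-03,  1.000e-03,  1.988e+00]), 'rows>=13.0 lin, 10.6 rot')
```

```bash
python3 -m handwheel '[[596,-553,-15,0,0,-1.153,-1],[596,-553,-15,0,0,-1.153,-1],[596,-553,-15,0,0,-1.153,-1],[596,-553,-15,0,0,-1.153,-1],[596,-553,-15,0,0,-1.153,-1],[596,-553,-15,0,0,-1.153,-1],[596,-553,-15,0,0,-1.153,-1],[596,-553,-15,0,0,-1.153,-1],[596,-553,-15,0,0,-1.153,-1],[596,-553,-15,0,0,-1.153,-1],[596,-553,-15,0,0,-1.153,-1],[596,-553,-15,0,0,-1.153,-1]]'
python3 - <<'E'
from h import *
from bench import ctrl
s=ctrl.get_state();print(s['time'],s['position'],s['joint_positions'],heads(s['tool_rot'])[2])
print(plan(s,.5946,.104,.25,-4.8))
E
```

```text
time: 1.65
position: [0.5658, 0.0493, 0.2504]
tool_rot: [2.313, 2.125, -0.0]
ft_force: [0.3, -1.0, 1.1]
grip_width: 1.003
1.65 [0.56582055 0.04925794 0.25043143] [ 0.54812079  0.21163566 -0.77984305  1.61791195  0.15196589  1.37405496
 -0.33518518] -4.861764537187709
(array([57. , 24. ,  0.4]), array([ 0.   ,  0.001, -0.001]), 'rows>=1.0 lin, 0.0 rot')
```

```bash
python3 -m handwheel '[[57,24,0,0,0,0,-1],[57,24,0,0,0,0,-1],[57,24,0,0,0,0,-1]]'
cat > snap.py <<'E'
import sys,pickle
from h import *
from bench import ctrl
m=ctrl.camera_model('wrist');s=ctrl.get_state();im=ctrl.get_image('wrist')
n=sys.argv[1];cv2.imwrite(f'pics/{n}.png',im[:,:,::-1]);pickle.dump((im,m,s),open(f'pics/{n}.pkl','wb'))
print(s['time'],s['position'],heads(s['tool_rot'])[2],np.round(s['qd'],3).max())
E
python3 snap.py w1
```

```text
time: 2.02
position: [0.5936, 0.1023, 0.2497]
tool_rot: [-2.312, -2.127, 0.002]
ft_force: [-0.1, -0.4, 0.1]
grip_width: 0.995
2.025 [0.59357261 0.10225772 0.24970551] -4.782984634999671 0.032
```

View pics/w1.png

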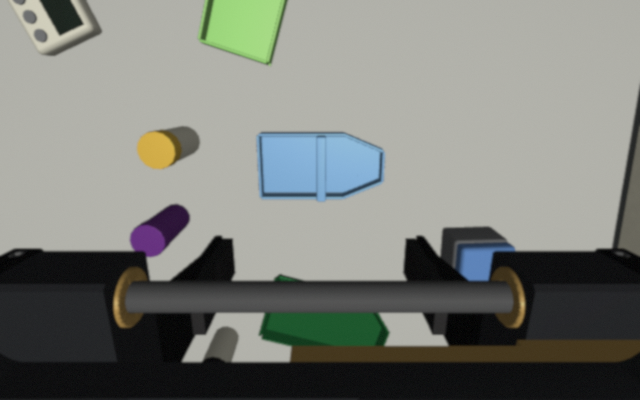

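The light blue dish shows whole at (320,165), with its web at x=321 and its tapered end to the right. The yellow cap is at (158,150) and the purple decoy at (149,240). I'll fit the dish in this view.

```bash
cat > wfit.py <<'E'
import sys,pickle
from h import *
C={'blue_dish':((95,60,40),(115,255,255)),'green_dish':((35,60,40),(62,255,255)),'blue_tray':((108,120,10),(130,255,255)),'green_tray':((63,100,10),(88,255,255))}
def wfit(n,k,p,p0,zb,refine=True):
    im,m,s=pickle.load(open(f'pics/{n}.pkl','rb'))
    l,st,ce=mask(im,*C[k]); d=np.hypot(*(ce-p).T);d[0]=1e9;d[st[:,4]<300]=1e9;i=d.argmin()
    x,y,w,h,a=st[i];M=(l==i).astype(np.uint8);M=cv2.drawContours(np.zeros_like(M),cv2.findContours(M,0,2)[0],-1,1,-1)
    bb=(max(0,x-20),max(0,y-20),min(640,x+w+20),min(400,y+h+20))
    b,e=fit(pts(k),[(M.astype(float),m,bb)],p0,zb)
    print(k,st[i],np.round(b[:2]*1e3,1),np.degrees(b[2]),round(e,3)); return b,e
E
python3 - <<'E'
from wfit import *
from bench import ctrl
b,e=wfit('w1','blue_dish',(320,165),[.5946,.104,-.084],0)
s=ctrl.get_state();print(plan(s,b[0],b[1],.025,np.degrees(b[2])),s['position'])
im,m,_=pickle.load(open('pics/w1.pkl','rb'))
print(ray((158,150),m,.076),ray((149,240),m,.076))
E
```

```text
blue_dish [ 257  133  128   68 7629] [595.8 105.3] -5.037466206038924 0.038
(array([  4.7,   1.9, 225. ]), array([-0.001,  0.001,  0.002]), 'rows>=3.6 lin, 0.0 rot') [0.5936842  0.10110555 0.24995798]
[0.44734956 0.14513641 0.076     ] [0.41901004 0.05671841 0.076     ]
```

```bash
python3 -m handwheel '[[3,1.5,60,0,0,0,-0.2],[3,1.5,120,0,0,0,-0.2],[3,1.5,170,0,0,0,-0.2],[3,1.5,205,0,0,0,-0.2],[3,1.5,222,0,0,0,-0.2],[3,1.5,224,0,0,0,-0.2],[3,1.5,224,0,0,0,-0.2]]' 25
python3 -m handwheel '[[0,0,0,0,0,0,1],[0,0,0,0,0,0,1],[0,0,0,0,0,0,1],[0,0,0,0,0,0,1],[0,0,0,0,0,0,1],[0,0,0,0,0,0,1]]' 25; python3 snap.py w2
```

```text
time: 2.95
position: [0.5968, 0.1052, 0.028]
tool_rot: [2.312, 2.124, 0.003]
ft_force: [0.8, 0.8, 1.4]
grip_width: 0.597
time: 3.7
position: [0.5956, 0.1055, 0.0263]
tool_rot: [2.313, 2.126, -0.0]
ft_force: [0.9, -1.4, 0.1]
grip_width: 0.112
3.7 [0.59559687 0.10551072 0.02632767] -4.8063877229509915 0.002
```

View pics/w2.png

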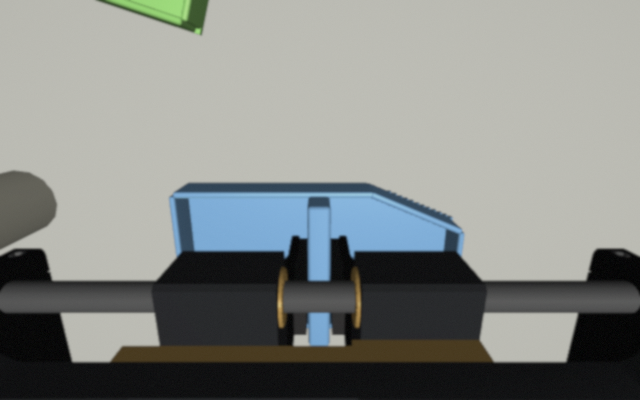

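```bash
python3 -m handwheel '[[0,0,-15,0,0,0,1],[0,0,-50,0,0,0,1],[0,0,-100,0,0,0,1],[0,0,-150,0,0,0,1],[0,0,-180,0,0,0,1],[0,0,-180,0,0,0,1]]' 25
python3 - <<'E'
from h import *
from bench import ctrl
s=ctrl.get_state();print(plan(s,.501,-.430,.206,-16.4),s['joint_positions'])
E
```

```text
time: 4.5
position: [0.5972, 0.1063, 0.2101]
tool_rot: [2.31, 2.124, 0.008]
ft_force: [-0.3, -0.1, -1.6]
grip_width: 0.114
(array([-542.5,  -51. ,    3.3]), array([ 0.006, -0.002,  0.203]), 'rows>=8.7 lin, 1.1 rot') [ 0.42933893  0.33430432 -0.79840268  1.58455307  0.24673503  1.32059853
 -0.48515236]
```

```bash
python3 -m handwheel '[[-50,-5,0,0,0,0.02,1],[-110,-11,0,0,0,0.05,1],[-170,-17,0,0,0,0.08,1],[-230,-22,0,0,0,0.1,1],[-290,-28,0,0,0,0.12,1],[-350,-34,0,0,0,0.14,1],[-410,-40,0,0,0,0.17,1],[-470,-45,0,0,0,0.2,1],[-520,-49,0,0,0,0.203,1],[-542,-51,0,0,0,0.203,1],[-542,-51,0,0,0,0.203,1],[-542,-51,0,0,0,0.203,1]]'
python3 snap.py w3
```

```text
time: 6.0
position: [0.5007, -0.4272, 0.2061]
tool_rot: [-2.512, -1.884, -0.002]
ft_force: [-0.7, 0.2, -2.0]
grip_width: 0.111
6.0 [ 0.50065572 -0.42722252  0.20614868] -16.24115761801282 0.005
```

View pics/w3.png

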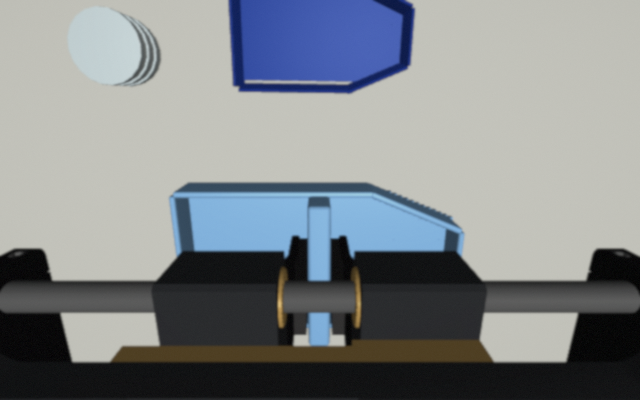

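The tray is at the top of the frame, cut off at y=0, so I'll step 55 mm nearer.

```bash
python3 -m handwheel '[[30,0,0,0,0,0,1],[50,0,0,0,0,0,1],[50,0,0,0,0,0,1],[50,0,0,0,0,0,1]]'
python3 snap.py w4; python3 - <<'E'
from wfit import *
for o in(.0085,.010,.0115):
    import h
    im,m,s=pickle.load(open('pics/w4.pkl','rb'))
    import wfit as W
    W.pts=lambda k:[np.r_[z(off(BL,.0045+0),0),z(off(BL,o),.017)]]
    W.wfit('w4','blue_tray',(320,90),[.538,-.305,-.286],0)
E
```

```text
time: 6.55
position: [0.5132, -0.3831, 0.2066]
tool_rot: [2.516, 1.88, -0.002]
ft_force: [-0.0, -1.1, -0.7]
grip_width: 0.113
6.55 [ 0.51318058 -0.38309756  0.20659321] -16.45056728895398 0.015
blue_tray [  232    32   178   109 16215] [ 540.8 -300.9] -17.03281570910247 0.056
blue_tray [  232    32   178   109 16215] [ 539.3 -301.9] -16.892293033293537 0.016
blue_tray [  232    32   178   109 16215] [ 538.8 -302.6] -16.828713552356387 0.042
```

View pics/w4.png

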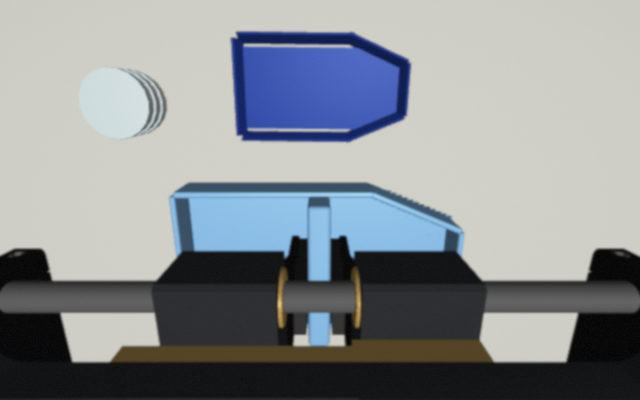

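```bash
python3 - <<'E'
from wfit import *
im,m,s=pickle.load(open('pics/w4.pkl','rb'))
p=s['position'];a=np.radians(heads(s['tool_rot'])[2])
c,sn=np.cos(a),np.sin(a);Rz=np.array([[c,-sn,0],[sn,c,0],[0,0,1]])
for zo in(.0250,.027):
    o=p-[0,0,zo]
    q=np.r_[z(BL,.02),z(BL,0),[[0.005,.035,.036],[-.005,.035,.036]]]
    print(np.round(proj(q@Rz.T+o,m),1))
crop=cv2.resize(im[170:270,150:480],None,fx=2.4,fy=2.4,interpolation=cv2.INTER_CUBIC)
cv2.imwrite('pics/c4.png',crop[:,:,::-1])
E
```

```text
[[183.7 329.4]
 [366.7 329.7]
 [457.6 297.7]
 [466.4 231.1]
 [373.3 192.4]
 [165.9 192.1]
 [196.6 306.9]
 [362.1 307.1]
 [443.9 277.7]
 [451.  216.9]
 [367.4 181.9]
 [182.3 181.6]
 [330.7 207.3]
 [306.7 207.2]]
[[185.1 327. ]
 [366.2 327.2]
 [456.1 295.5]
 [464.7 229.5]
 [372.6 191.2]
 [167.8 190.9]
 [197.8 304.9]
 [361.7 305.1]
 [442.7 275.9]
 [449.6 215.7]
 [366.9 181. ]
 [183.8 180.7]
 [330.6 205.8]
 [306.8 205.8]]
```

View pics/c4.png

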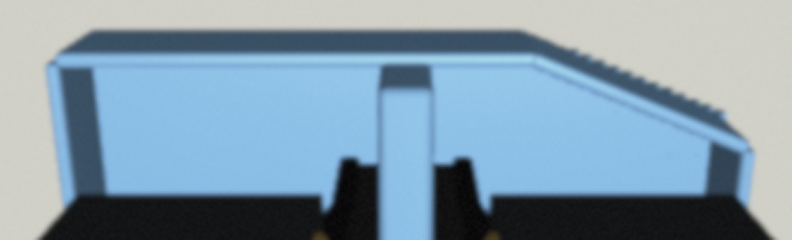

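```bash
python3 - <<'E'
from h import *
from bench import ctrl
s=ctrl.get_state();print(plan(s,.539,-.3015,.056,-16.7),s['position'])
E
```

```text
(array([ 86.3,   1.7, 150.3]), array([-0.   ,  0.001,  0.003]), 'rows>=2.8 lin, 0.0 rot') [ 0.5129013  -0.38359684  0.20640553]
```

```bash
python3 -m handwheel '[[40,1,10,0,0,0,1],[75,1.5,40,0,0,0,1],[86,1.7,85,0,0,0.003,1],[86,1.7,120,0,0,0.003,1],[86,1.7,142,0,0,0.003,1],[86,1.7,150,0,0,0.003,1],[86,1.7,150,0,0,0.003,1]]'
python3 snap.py w5; python3 - <<'E'
from h import *
from bench import ctrl
im=ctrl.get_image('top');cv2.imwrite('pics/t5.png',cv2.resize(im[150:280,360:520],None,fx=5,fy=4.6)[:,:,::-1])
im=ctrl.get_image('scene');cv2.imwrite('pics/s5.png',cv2.resize(im[80:180,190:340],None,fx=5,fy=5)[:,:,::-1])
E
```

```text
time: 7.48
position: [0.5393, -0.3011, 0.0563]
tool_rot: [-2.52, -1.876, 0.0]
ft_force: [0.3, -0.2, -0.8]
grip_width: 0.106
7.475 [ 0.53926716 -0.30111224  0.05631079] -16.67794461683545 0.002
```

View pics/w5.png

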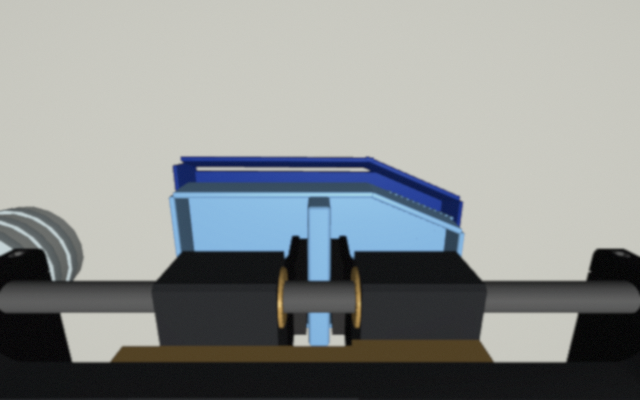

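View pics/s5.png

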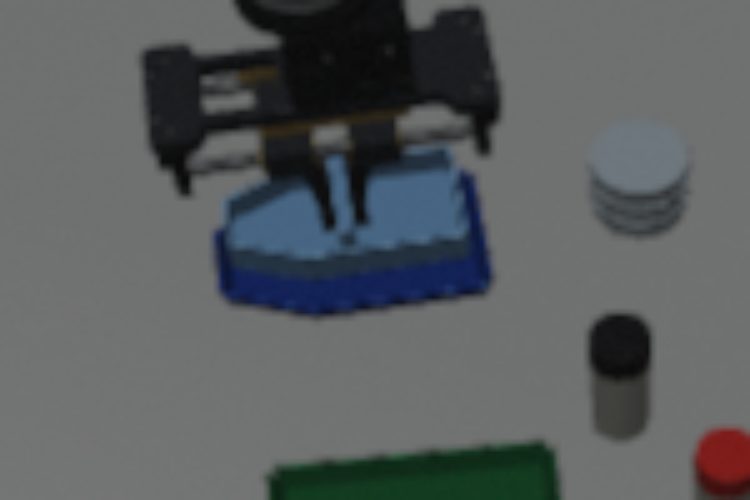

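```bash
python3 - <<'E'
from wfit import *
from scipy.optimize import least_squares
im,m,s=pickle.load(open('pics/w5.pkl','rb'))
p=s['position'];a0=np.radians(heads(s['tool_rot'])[2])
def P(q,x,y,a,zb): 
    c,sn=np.cos(a),np.sin(a);return proj(np.array(q)@np.array([[c,-sn,0],[sn,c,0],[0,0,1]]).T+[x,y,zb],m)
top=z(off(BL,.010),.017)
ob=np.array([[182,157],[370,157],[462,198]])
r=least_squares(lambda v:(P(top[[5,4,3]],v[0],v[1],v[2],0)-ob).ravel(),[p[0],p[1],a0])
print('tray',r.x*[1e3,1e3,57.3],r.fun)
# dish corners: rim far-left, rim taper, rim end, bottom far-left,bottom taper
q=np.r_[z(BL,.02)[[5,4,3]],z(BL,0)[[5,4]]]
od=np.array([[170.5,195],[372,193],[462.7,232],[189.6,182.5],[367.5,182.5]])
for zf in (None,p[2]-.026):
    f=(lambda v:(P(q,v[0],v[1],v[2],v[3])-od).ravel()) if zf is None else (lambda v:(P(q,v[0],v[1],v[2],zf)-od).ravel())
    r=least_squares(f,[p[0],p[1],a0,p[2]-.026]);print('dish',r.x*[1e3,1e3,57.3,1e3],np.round(r.fun,1))
print(p,np.degrees(a0))
big=cv2.resize(im[140:260,150:480],None,fx=2.4,fy=2.4,interpolation=cv2.INTER_CUBIC);cv2.imwrite('pics/c5.png',big[:,:,::-1])
E
```

```text
tray [ 541.33592729 -301.8229224   -16.95569169] [-5.64458148 -0.08845602  2.86936186  1.1330379   2.87154325  0.08948904]
dish [ 539.19250618 -303.29098214  -16.58080351   26.32069618] [ 1.6 -1.3  0.6  0.6  0.2 -1.  -2.2  0.9 -0.5  0.9]
dish [ 539.56190841 -302.32427364  -16.5523545    30.31078506] [-2.  -1.   2.1  0.8  3.9  0.1 -5.1  0.9  0.7  0.8]
[ 0.53926716 -0.30111224  0.05631079] -16.67794461683545
```

View pics/c5.png

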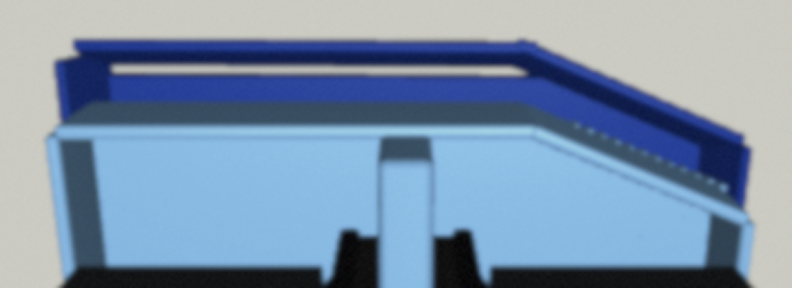

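View pics/t5.png

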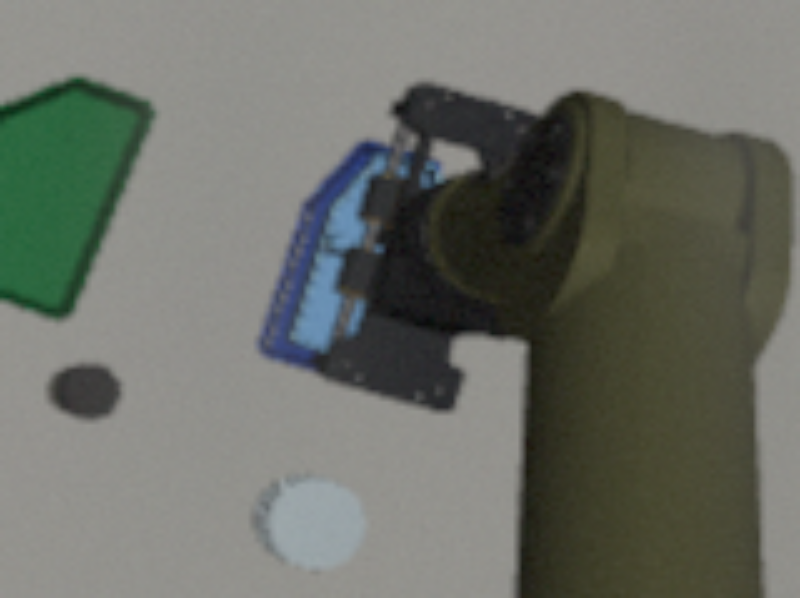

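Tray and held dish agree to within about 1 mm and 0.4°. Lowering now.

```bash
python3 -m handwheel '[[1,0,5,0,0,-0.003,1],[1,0,10,0,0,-0.003,1],[1,0,15,0,0,-0.003,1],[1,0,20,0,0,-0.003,1],[1,0,23,0,0,-0.003,1],[1,0,25,0,0,-0.003,1],[1,0,25,0,0,-0.003,1]]'; python3 snap.py w6
```

```text
time: 8.5
position: [0.5397, -0.2994, 0.0313]
tool_rot: [-2.516, -1.881, 0.0]
ft_force: [-0.2, -0.8, -0.8]
grip_width: 0.113
8.5 [ 0.53972042 -0.29942348  0.03126655] -16.444364816848537 0.002
```

View pics/w6.png

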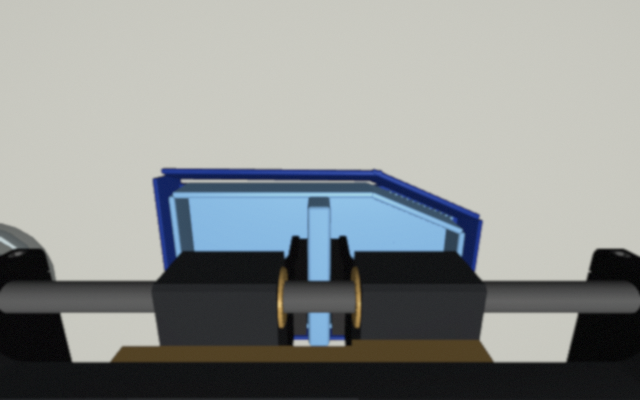

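```bash
python3 -m handwheel '[[0,0,1,0,0,0,1],[0,0,1,0,0,0,-0.2],[0,0,1,0,0,0,-0.2],[0,0,1,0,0,0,-0.2],[0,0,-30,0,0,0,-0.2],[0,0,-90,0,0,0,-0.2],[0,0,-150,0,0,0,-0.2],[0,0,-210,0,0,0,-0.2],[0,0,-215,0,0,0,-0.2],[0,0,-215,0,0,0,-0.2]]'; python3 snap.py w7;python3 - <<'E'
from h import *
from wfit import wfit
from bench import ctrl
s=ctrl.get_state();print(plan(s,.5422,.2935,.25,67.9),s['joint_positions'])
wfit('w7','blue_dish',(320,170),[.539,-.301,-.29],.004)
E
```

```text
time: 9.8
position: [0.5397, -0.2994, 0.2465]
tool_rot: [2.516, 1.88, -0.0]
ft_force: [1.0, 0.4, -0.5]
grip_width: 0.595
9.8 [ 0.53974627 -0.29944676  0.24653724] -16.44499572243648 0.041
(array([ 569.4, -164.8,   -4.5]), array([-1.000e-03, -1.000e-03, -1.472e+00]), 'rows>=9.5 lin, 7.9 rot') [ 0.93026755  0.29659186 -0.57513411  1.5090844   0.1624847   1.38569882
  0.05787848]
blue_dish [  245   128   149    86 11329] [ 543.  -293.5] -17.034520323949813 0.27
```

View pics/w7.png

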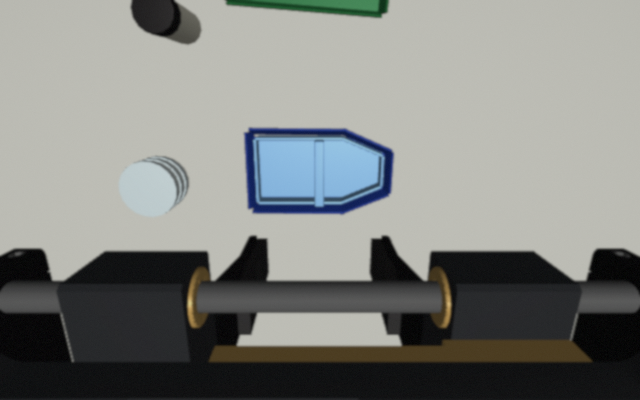

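The blue dish is nested at (318,170), with an even rim all round. Now to the far green dish.

```bash
python3 -m handwheel '[[40,-12,-4,0,0,-0.1,-0.2],[98,-28,-4,0,0,-0.25,-0.2],[156,-45,-4,0,0,-0.41,-0.2],[214,-62,-4,0,0,-0.57,-0.2],[272,-79,-4,0,0,-0.73,-0.2],[330,-96,-4,0,0,-0.89,-0.2],[388,-113,-4,0,0,-1.05,-0.2],[446,-130,-4,0,0,-1.21,-0.2],[500,-145,-4,0,0,-1.35,-0.2],[545,-158,-4,0,0,-1.45,-0.2],[569,-165,-4,0,0,-1.472,-0.2],[569,-165,-4,0,0,-1.472,-0.2]]'; python3 -m handwheel '[[0,0,0,0,0,0,-0.2]]'; python3 snap.py w8
python3 - <<'E'
from wfit import *
from bench import ctrl
b,e=wfit('w8','green_dish',(320,165),[.5422,.2935,1.185],0)
s=ctrl.get_state();print(plan(s,b[0],b[1],.025,np.degrees(b[2])),s['position'],s['joint_positions'])
E
```

```text
time: 11.35
position: [0.5405, 0.2952, 0.2481]
tool_rot: [-0.594, -3.081, 0.001]
ft_force: [-0.3, -0.3, -0.2]
grip_width: 0.603
time: 11.48
position: [0.5426, 0.2915, 0.2489]
tool_rot: [-0.604, -3.081, 0.003]
ft_force: [0.3, 0.1, -0.1]
grip_width: 0.602
11.475 [0.54256071 0.29149263 0.24890504] 67.8264799575566 0.02
green_dish [ 257  134  128   70 7919] [543.5 294.9] 67.81116817227212 0.026
(array([  0.8,   4.3, 224.3]), array([-0.002, -0.   , -0.001]), 'rows>=3.6 lin, 0.0 rot') [0.54292181 0.29105892 0.24927204] [ 0.25042597  0.41460384 -1.02968552  1.49384973  0.35643045  1.43599667
  0.39255825]
```

View pics/w8.png

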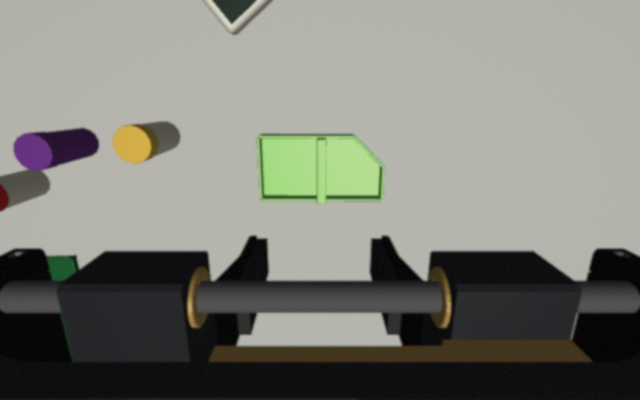

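The chosen green dish is at (320,167), with its web at x=321 and the cut corner upper right (+x +y). It matches the description.

```bash
python3 -m handwheel '[[1,3,60,0,0,0,-0.2],[1,3,120,0,0,0,-0.2],[1,3,170,0,0,0,-0.2],[1,3,205,0,0,0,-0.2],[1,3,221,0,0,0,-0.2],[1,3,223,0,0,0,-0.2],[1,3,223,0,0,0,-0.2]]' 25
python3 -m handwheel '[[0,0,0,0,0,0,1],[0,0,0,0,0,0,1],[0,0,0,0,0,0,1],[0,0,0,0,0,0,1],[0,0,0,0,0,0,1],[0,0,0,0,0,0,1]]' 25;  python3 -m handwheel '[[0,0,-15,0,0,0,1],[0,0,-50,0,0,0,1],[0,0,-100,0,0,0,1],[0,0,-150,0,0,0,1],[0,0,-180,0,0,0,1],[0,0,-180,0,0,0,1]]' 25
python3 snap.py w9; python3 - <<'E'
from h import *
from bench import ctrl
s=ctrl.get_state();
a=np.radians(-20.5+90);t=np.array([.587,-.0995])-.082*np.array([np.cos(a),np.sin(a)]);print(t)
print(plan(s,*t,.206,-20.5),s['position'],s['joint_positions'])
E
```

```text
time: 12.4
position: [0.5438, 0.2965, 0.0289]
tool_rot: [0.603, 3.081, 0.002]
ft_force: [1.0, 0.1, -0.2]
grip_width: 0.599
time: 13.15
position: [0.5427, 0.2961, 0.0273]
tool_rot: [-0.602, -3.083, 0.001]
ft_force: [-0.7, -0.5, 0.4]
grip_width: 0.114
time: 13.9
position: [0.5438, 0.2976, 0.211]
tool_rot: [0.601, 3.079, 0.005]
ft_force: [0.3, -0.3, -0.8]
grip_width: 0.116
13.9 [0.54383537 0.29760908 0.21098606] 67.91371616146502 0.064
[ 0.55828299 -0.17630712]
(array([-192. , -432.5,    2.5]), array([0.003, 0.   , 1.543]), 'rows>=7.6 lin, 8.3 rot') [0.54306697 0.29664374 0.20872233] [ 0.23628511  0.44356684 -1.01763982  1.54726165  0.38352963  1.36314793
  0.36810646]
```

View pics/w9.png

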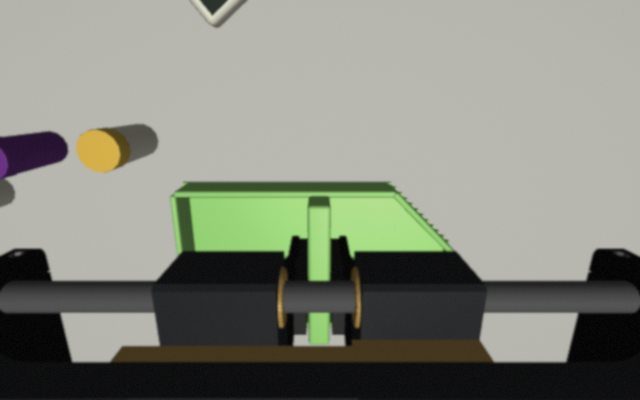

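```bash
python3 -m handwheel '[[-18,-40,2,0,0,0.12,1],[-40,-90,2,0,0,0.28,1],[-62,-140,2,0,0,0.44,1],[-84,-190,2,0,0,0.6,1],[-106,-240,2,0,0,0.77,1],[-128,-290,2,0,0,0.95,1],[-150,-340,2,0,0,1.12,1],[-170,-385,2,0,0,1.29,1],[-184,-415,2,0,0,1.45,1],[-192,-432,2,0,0,1.543,1],[-192,-432,2,0,0,1.543,1],[-192,-432,2,0,0,1.543,1]]'; python3 -m handwheel '[[0,0,0,0,0,0,1]]'
python3 snap.py w10; python3 - <<'E'
from wfit import *
from bench import ctrl
b,e=wfit('w10','green_tray',(320,90),[.587,-.0995,-.358],0)
s=ctrl.get_state();print(plan(s,b[0],b[1],.056,np.degrees(b[2])),s['position'],s['joint_positions'])
E
```

```text
time: 15.45
position: [0.5577, -0.1746, 0.2045]
tool_rot: [-2.577, -1.793, 0.001]
ft_force: [-0.7, 0.3, -0.8]
grip_width: 0.11
time: 15.58
position: [0.5581, -0.1746, 0.2052]
tool_rot: [-2.578, -1.794, 0.0]
ft_force: [0.4, 0.1, -0.8]
grip_width: 0.113
15.575 [ 0.55811114 -0.17458333  0.2051653 ] -20.327104690161022 0.007
green_tray [  232    37   176   108 17311] [587.9 -97.8] -20.47346483950796 0.013
(array([ 82.6,   1.1, 149.3]), array([-0.   , -0.   ,  0.002]), 'rows>=2.7 lin, 0.0 rot') [ 0.55817547 -0.17485181  0.2052985 ] [ 0.80786952  0.25799611 -0.64328775  1.6428823   0.15956347  1.29421734
 -0.21851977]
```

View pics/w10.png

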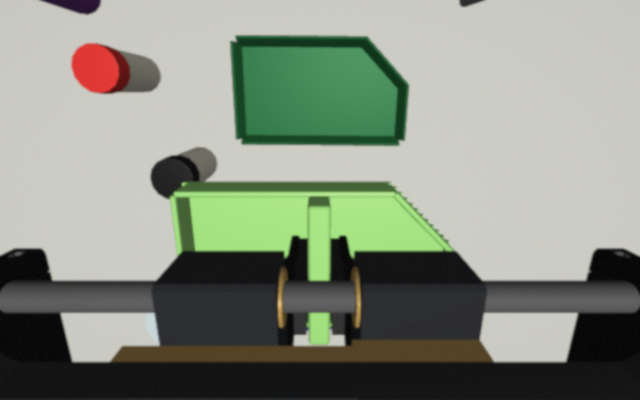

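```bash
python3 -m handwheel '[[40,0.5,5,0,0,0,1],[78,1,30,0,0,0,1],[84,1,80,0,0,0,1],[84,1,120,0,0,0,1],[84,1,142,0,0,0,1],[84,1,150,0,0,0,1],[84,1,150,0,0,0,1]]'
python3 snap.py w11
```

```text
time: 16.5
position: [0.5886, -0.0976, 0.0556]
tool_rot: [-2.581, -1.791, -0.0]
ft_force: [-0.1, -0.1, -0.4]
grip_width: 0.114
16.5 [ 0.58862526 -0.09764458  0.05561163] -20.475944173573964 0.005
```

View pics/w11.png

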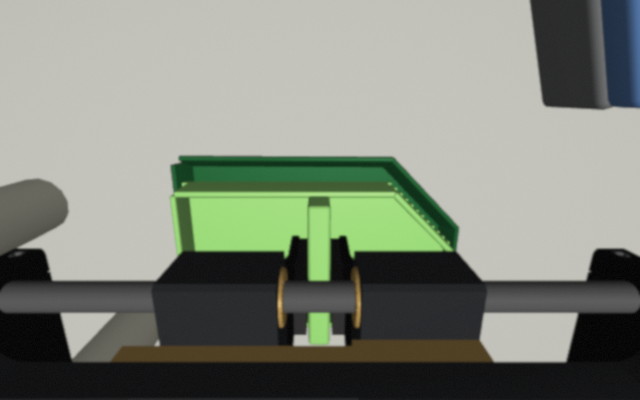

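```bash
python3 -m handwheel '[[1,0,5,0,0,0,1],[1,0,10,0,0,0,1],[1,0,15,0,0,0,1],[1,0,20,0,0,0,1],[1,0,23,0,0,0,1],[1,0,24,0,0,0,1],[1,0,24,0,0,0,1]]'; python3 -m handwheel '[[0,0,0.5,0,0,0,-0.2],[0,0,0.5,0,0,0,-0.2],[0,0,0.5,0,0,0,-0.2],[0,0,-30,0,0,0,-0.2],[0,0,-90,0,0,0,-0.2],[0,0,-150,0,0,0,-0.2],[0,0,-210,0,0,0,-0.2],[0,0,-215,0,0,0,-0.2],[0,0,-215,0,0,0,-0.2]]'; python3 snap.py w12
python3 - <<'E'
from wfit import *
im,m,s=pickle.load(open('pics/w12.pkl','rb'))
for n,lo,hi in(('red',(0,150,80),(8,255,255)),('black',(0,0,0),(180,120,80)),('yellow',(18,120,60),(32,255,255))):
    l,st,ce=mask(im,lo,hi)
    for i in range(1,len(st)):
        if 400<st[i,4]<4000: print(n,st[i],ce[i],ray(ce[i],m,.067))
E
```

```text
time: 17.42
position: [0.589, -0.097, 0.0314]
tool_rot: [2.581, 1.79, 0.0]
ft_force: [0.5, 0.2, -0.5]
grip_width: 0.11
time: 18.55
position: [0.5888, -0.0971, 0.2465]
tool_rot: [2.581, 1.79, 0.0]
ft_force: [0.8, 0.6, -0.2]
grip_width: 0.602
18.55 [ 0.58883484 -0.0970999   0.24648176] -20.51452412228875 0.038
red [ 119  148   43   37 1263] [139.84877276 165.35471101] [ 0.43376169 -0.02304766  0.067     ]
black [ 418    6   35   95 1551] [434.22952934  55.04384268] [ 0.72328158 -0.02625708  0.067     ]
yellow [187 268  22  60 643] [195.67496112 297.7807154 ] [ 0.4196972  -0.17198008  0.067     ]
yellow [430 268  22  60 665] [442.41052632 297.9037594 ] [ 0.66831409 -0.26485009  0.067     ]
```

View pics/w12.png

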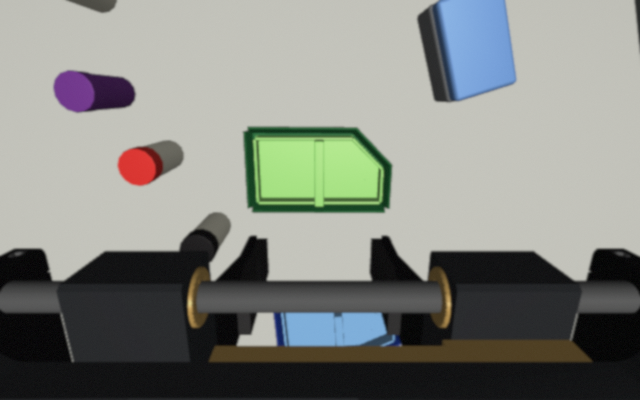

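Both dishes are nested with even rims; the green one is at (318,170). Next the black pot, whose cap is at (200,243) in the wrist view and at world (448.5,-117.6) from the top view.

```bash
python3 - <<'E'
from h import *
from bench import ctrl
s=ctrl.get_state();print(plan(s,.4485,-.1176,.14,-20.5),s['position'],s['joint_positions'])
E
```

```text
(array([ -68. , -123.5,  105.4]), array([-0.002,  0.001, -0.   ]), 'rows>=2.8 lin, 0.0 rot') [ 0.58817327 -0.09715056  0.2451951 ] [ 0.69661485  0.26954498 -0.69180317  1.55767756  0.17398106  1.3788808
 -0.36905322]
```

```bash
python3 -m handwheel '[[-25,-45,20,0,0,0,-0.2],[-50,-90,55,0,0,0,-0.2],[-68,-123.5,85,0,0,0,-0.2],[-68,-123.5,105,0,0,0,-0.2],[-68,-123.5,105,0,0,0,-0.2],[-68,-123.5,105,0,0,0,-0.2]]'; python3 snap.py w13
```

```text
time: 19.35
position: [0.4497, -0.1172, 0.1414]
tool_rot: [-2.58, -1.791, -0.001]
ft_force: [-0.3, -0.3, 0.4]
grip_width: 0.6
19.35 [ 0.44969194 -0.11721287  0.14140902] -20.483670243311217 -0.0
```

View pics/w13.png

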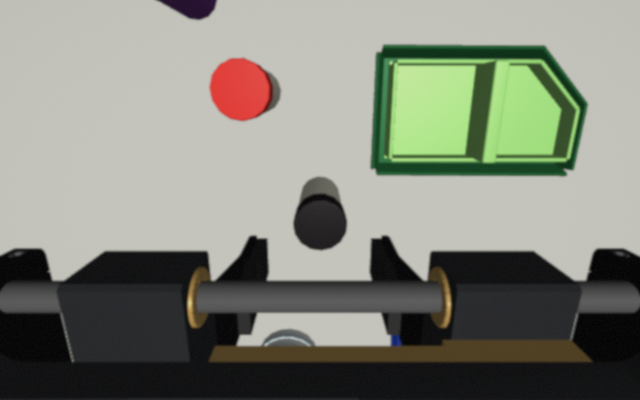

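```bash
python3 - <<'E'
from wfit import *
im,m,s=pickle.load(open('pics/w13.pkl','rb'))
print(ray((320,222),m,.076),ray((240.5,89),m,.076))
# green dish corner checks (dish z base .004, rim z .024)
for nm,px in(('-x+y',(391,60)),('-x-y',(386,160)),('web?',(487,160))): print(nm,ray(px,m,.024))
E
```

```text
[ 0.45040062 -0.11741143  0.076     ] [ 0.43553854 -0.02320232  0.076     ]
-x+y [ 0.53409868 -0.03784645  0.024     ]
-x-y [ 0.50934277 -0.10552139  0.024     ]
web? [ 0.58245437 -0.13270779  0.024     ]
```

```bash
python3 -m handwheel '[[0,0.5,30,0,0,0,-0.2],[0,0.5,55,0,0,0,-0.2],[0,0.5,72,0,0,0,-0.2],[0,0.5,80,0,0,0,-0.2],[0,0.5,80,0,0,0,-0.2],[0,0.5,80,0,0,0,1],[0,0.5,80,0,0,0,1],[0,0.5,80,0,0,0,1],[0,0.5,80,0,0,0,1],[0,0.5,80,0,0,0,1]]' 20; python3 -m handwheel '[[0,0,-15,0,0,0,1],[0,0,-45,0,0,0,1],[0,0,-75,0,0,0,1],[0,0,-85,0,0,0,1],[0,0,-85,0,0,0,1]]'; python3 - <<'E'
from h import *
from bench import ctrl
s=ctrl.get_state();print(plan(s,.5553,-.0855,.145,-20.5),s['position'],s['joint_positions'])
E
```

```text
time: 20.65
position: [0.4503, -0.1179, 0.062]
tool_rot: [2.581, 1.79, 0.001]
ft_force: [-1.2, -0.3, 5.1]
grip_width: 0.404
time: 21.28
position: [0.4499, -0.1178, 0.1467]
tool_rot: [2.581, 1.79, 0.0]
ft_force: [0.8, 0.3, -0.5]
grip_width: 0.407
(array([67.2, 87.4,  1.7]), array([ 0.001,  0.001, -0.   ]), 'rows>=1.8 lin, 0.0 rot') [ 0.44989456 -0.11780872  0.14668489] [ 0.87790211  0.02257557 -0.67977157  1.98706227  0.01636539  1.13615149
 -0.16683107]
```

```bash
python3 -m handwheel '[[30,40,0,0,0,0,1],[60,78,0,0,0,0,1],[67,87.5,0,0,0,0,1],[67,87.5,10,0,0,0,1],[67,87.5,35,0,0,0,1],[67,87.5,60,0,0,0,1],[67,87.5,71,0,0,0,1],[67,87.5,75,0,0,0,1],[67,87.5,76,0,0,0,1],[67,87.5,76,0,0,0,1]]'; python3 snap.py w14
```

```text
time: 22.52
position: [0.5557, -0.0857, 0.0711]
tool_rot: [2.581, 1.79, 0.001]
ft_force: [0.2, -0.5, -1.5]
grip_width: 0.409
22.525 [ 0.55569552 -0.08572342  0.07112467] -20.51647700804429 0.001
```

View pics/w14.png

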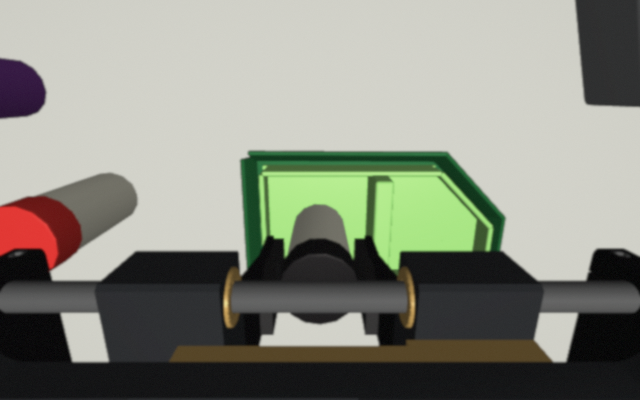

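```bash
python3 -m handwheel '[[0,0,1.5,0,0,0,1],[0,0,2,0,0,0,1],[0,0,2,0,0,0,-0.2],[0,0,2,0,0,0,-0.2],[0,0,2,0,0,0,-0.2],[0,0,-15,0,0,0,-0.2],[0,0,-50,0,0,0,-0.2],[0,0,-80,0,0,0,-0.2],[0,0,-80,0,0,0,-0.2]]'; python3 snap.py w15; python3 - <<'E'
from h import *
from bench import ctrl
s=ctrl.get_state();print(plan(s,.4348,-.0233,.15,-10),s['position'],s['joint_positions'])
E
```

```text
time: 23.7
position: [0.5574, -0.0856, 0.1542]
tool_rot: [2.577, 1.788, 0.006]
ft_force: [0.1, -0.1, 0.3]
grip_width: 0.6
23.7 [ 0.55744537 -0.08557431  0.15415713] -20.50660916085313 0.052
(array([  15.8, -135.6,    1.9]), array([ 0.003,  0.   , -0.183]), 'rows>=2.2 lin, 1.0 rot') [ 0.55623544 -0.08562611  0.15231945] [ 0.74251669  0.26591988 -0.73080736  1.76057193  0.19181303  1.18419742
 -0.40105809]
```

View pics/w15.png

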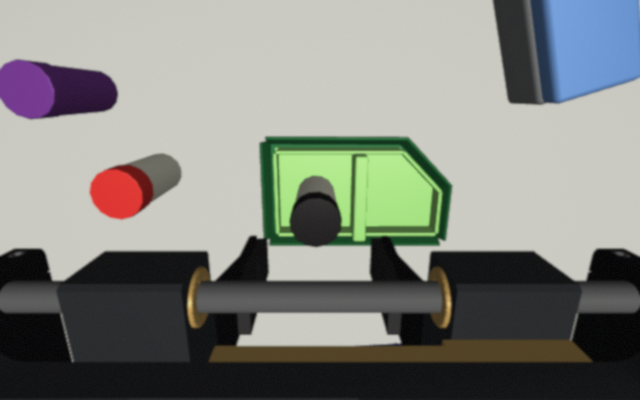

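The black pot stands upright at (317,215) in the square bay of the green dish, away from the cut corner. Now the red pot, at (121,192).

```bash
python3 -m handwheel '[[6,-50,2,0,0,-0.08,-0.2],[12,-105,2,0,0,-0.15,-0.2],[15.5,-135,2,0,0,-0.18,-0.2],[15.5,-135.5,2,0,0,-0.18,-0.2],[15.5,-135.5,2,0,0,-0.18,-0.2]]'; python3 snap.py w16;python3 - <<'E'
from wfit import *
im,m,s=pickle.load(open('pics/w16.pkl','rb'))
for n,lo,hi in(('red',(0,150,80),(8,255,255)),('yellow',(18,120,60),(32,255,255))):
    l,st,ce=mask(im,lo,hi)
    for i in range(1,len(st)):
        if 600<st[i,4]<9000: print(n,st[i],ce[i],ray(ce[i],m,.070))
E
```

```text
time: 24.38
position: [0.4341, -0.024, 0.1484]
tool_rot: [2.41, 2.014, 0.0]
ft_force: [0.8, 0.6, -0.2]
grip_width: 0.596
24.375 [ 0.4340712  -0.0239926   0.14835563] -10.231121594298314 0.022
red [ 295  187   50   53 2117] [319.2853094  213.51865848] [ 0.43487641 -0.02272753  0.07      ]
yellow [187 268  22  60 656] [195.62042683 297.91463415] [ 0.33263641 -0.07181444  0.07      ]
yellow [429 268  23  60 677] [442.34121123 297.83751846] [ 0.51335391 -0.10416598  0.07      ]
yellow [ 210  340  381   22 6294] [413.82348268 352.80346362] [ 0.48756554 -0.14948543  0.07      ]
```

View pics/w16.png

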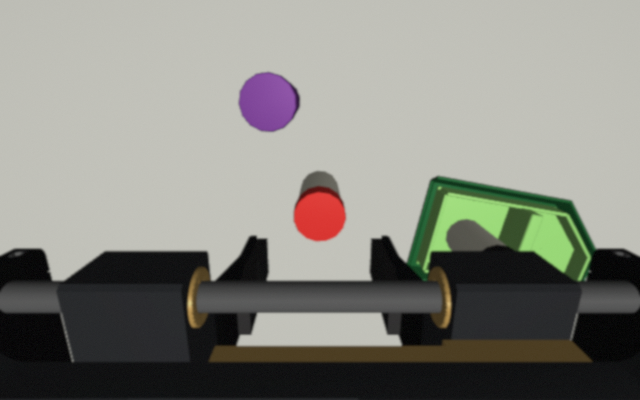

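```bash
python3 -m handwheel '[[0.5,0.5,30,0,0,0,-0.2],[0.5,0.5,60,0,0,0,-0.2],[0.5,0.5,79,0,0,0,-0.2],[0.5,0.5,87,0,0,0,-0.2],[0.5,0.5,87,0,0,0,-0.2],[0.5,0.5,87,0,0,0,1],[0.5,0.5,87,0,0,0,1],[0.5,0.5,87,0,0,0,1],[0.5,0.5,87,0,0,0,1],[0.5,0.5,87,0,0,0,1]]' 20; python3 -m handwheel '[[0,0,-15,0,0,0,1],[0,0,-50,0,0,0,1],[0,0,-95,0,0,0,1],[0,0,-120,0,0,0,1],[0,0,-120,0,0,0,1]]'; python3 - <<'E'
from h import *
from bench import ctrl
s=ctrl.get_state();print(plan(s,.5687,-.3105,.18,-16.8),s['position'],s['joint_positions'])
a=np.radians(73.2);print(plan(s,.5687-.09*np.cos(a),-.3105-.09*np.sin(a),.18,-16.8))
E
```

```text
time: 25.68
position: [0.4349, -0.0233, 0.0619]
tool_rot: [2.409, 2.014, 0.001]
ft_force: [-0.4, -0.7, 5.3]
grip_width: 0.404
time: 26.3
position: [0.4356, -0.0233, 0.1835]
tool_rot: [2.407, 2.012, 0.003]
ft_force: [0.3, 0.0, -1.2]
grip_width: 0.406
(array([-259.1,  181.9,    4.6]), array([0.004, 0.001, 0.115]), 'rows>=5.1 lin, 0.6 rot') [ 0.4355822  -0.02325891  0.18345048] [ 0.85826535 -0.10916639 -0.80707343  2.00024192 -0.08223273  1.21391986
 -0.095463  ]
(array([-348.5,  171.5,    4.6]), array([0.004, 0.001, 0.115]), 'rows>=6.2 lin, 0.6 rot')
```

```bash
python3 -m handwheel '[[-40,28,3,0,0,0.02,1],[-90,63,4,0,0,0.05,1],[-140,98,4,0,0,0.08,1],[-190,133,4,0,0,0.1,1],[-235,165,4,0,0,0.115,1],[-259,182,4,0,0,0.115,1],[-259,182,4,0,0,0.115,1],[-259,182,4,0,0,0.115,1]]';python3 snap.py w17
```

```text
time: 27.3
position: [0.5671, -0.3085, 0.176]
tool_rot: [-2.518, -1.873, 0.0]
ft_force: [0.3, 1.0, -0.4]
grip_width: 0.405
27.3 [ 0.56708779 -0.30851554  0.17596825] -16.702700830712693 0.004
```

View pics/w17.png

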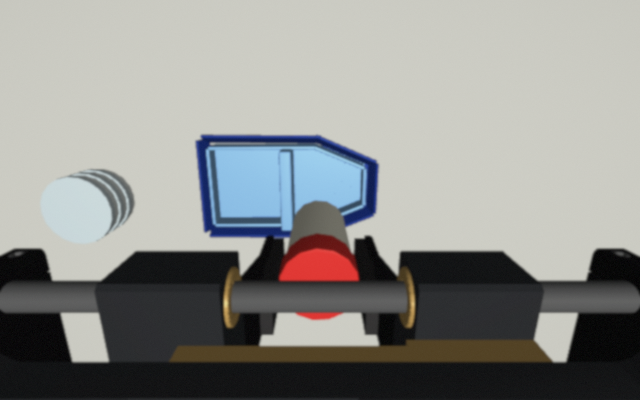

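```bash
python3 - <<'E'
from wfit import *
im,m,s=pickle.load(open('pics/w17.pkl','rb'))
for nm,px,zz in(('rim -x+y',(209,144),.024),('rim -x-y',(215,231),.024),('web far',(286,150.5),.040),('rim taper+',(320,145),.024),('rim end+',(367,167),.024)): print(nm,ray(px,m,zz))
for b in((.5393,-.3019),(.5397,-.2994)):
  c,sn=np.cos(-.293),np.sin(-.293);q=np.r_[z(BL,.024),[[0,.035,.04]]]@np.array([[c,-sn,0],[sn,c,0],[0,0,1]]).T+[*b,0];print(np.round(proj(q,m),1))
big=cv2.resize(im[120:250,180:400],None,fx=3.6,fy=3.6,interpolation=cv2.INTER_CUBIC);cv2.imwrite('pics/c17.png',big[:,:,::-1])
E
```

```text
rim -x+y [ 0.48731205 -0.24339165  0.024     ]
rim -x-y [ 0.46273298 -0.32001395  0.024     ]
web far [ 0.55140139 -0.26584668  0.04      ]
rim taper+ [ 0.57880976 -0.27157647  0.024     ]
rim end+ [ 0.61285247 -0.30182537  0.024     ]
[[212.7 228.5]
 [315.3 228.9]
 [364.7 209.6]
 [366.4 170.7]
 [315.3 149. ]
 [205.6 148.6]
 [284.7 154.1]]
[[212.1 226. ]
 [314.9 226.4]
 [364.5 206.9]
 [366.1 167.9]
 [314.9 146.1]
 [204.9 145.7]
 [284.2 151.1]]
```

View pics/c17.png

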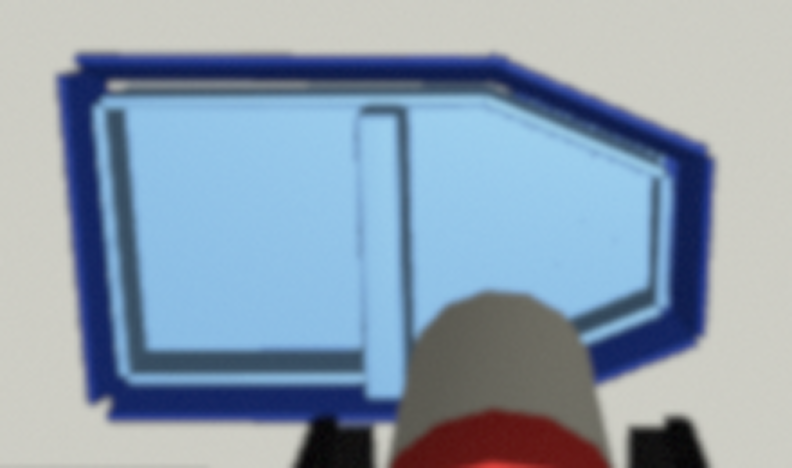

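```bash
python3 -m handwheel '[[0.3,2.5,30,0,0,0,1],[0.3,2.5,60,0,0,0,1],[0.3,2.5,85,0,0,0,1],[0.3,2.5,99,0,0,0,1],[0.3,2.5,104,0,0,0,1],[0.3,2.5,106,0,0,0,1],[0.3,2.5,106,0,0,0,1]]'; python3 -m handwheel '[[0,0,1,0,0,0,1],[0,0,1,0,0,0,-0.2],[0,0,1,0,0,0,-0.2],[0,0,1,0,0,0,-0.2],[0,0,-15,0,0,0,-0.2],[0,0,-60,0,0,0,-0.2],[0,0,-110,0,0,0,-0.2],[0,0,-130,0,0,0,-0.2],[0,0,-130,0,0,0,-0.2]]';python3 snap.py w18; python3 - <<'E'
from h import *
from bench import ctrl
s=ctrl.get_state();print(plan(s,.4455,.144,.19,10),s['position'],s['joint_positions'])
E
```

```text
time: 28.22
position: [0.5706, -0.3109, 0.0723]
tool_rot: [2.521, 1.873, 0.001]
ft_force: [-0.3, -0.2, -0.0]
grip_width: 0.406
time: 29.35
position: [0.571, -0.311, 0.2035]
tool_rot: [2.519, 1.871, 0.002]
ft_force: [0.1, 0.6, -0.7]
grip_width: 0.596
29.35 [ 0.57099835 -0.3109799   0.2034578 ] -16.786923516094273 0.06
(array([ 399.4, -250.4,   11.1]), array([ 0.   ,  0.001, -0.467]), 'rows>=7.5 lin, 2.5 rot') [ 0.5699377  -0.31071998  0.20131667] [ 0.94082597  0.40431675 -0.63214775  1.48354013  0.24205259  1.33237332
 -0.00294116]
```

View pics/w18.png

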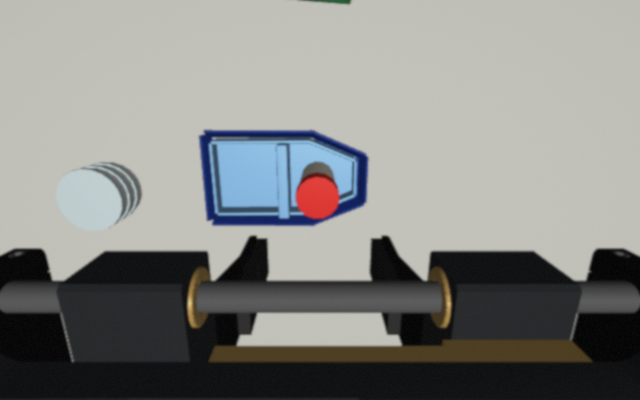

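The red pot stands upright at (317,190) in the tapered bay. Now the yellow pot.

```bash
python3 -m handwheel '[[45,-28,11,0,0,-0.05,-0.2],[97,-61,11,0,0,-0.12,-0.2],[149,-93,11,0,0,-0.19,-0.2],[201,-126,11,0,0,-0.26,-0.2],[253,-159,11,0,0,-0.33,-0.2],[305,-191,11,0,0,-0.4,-0.2],[357,-224,11,0,0,-0.44,-0.2],[390,-245,11,0,0,-0.467,-0.2],[399,-250,11,0,0,-0.467,-0.2],[399,-250,11,0,0,-0.467,-0.2],[399,-250,11,0,0,-0.467,-0.2]]';python3 snap.py w19;python3 - <<'E'
from wfit import *
from bench import ctrl
im,m,s=pickle.load(open('pics/w19.pkl','rb'))
l,st,ce=mask(im,(18,150,90),(32,255,255))
for i in range(1,len(st)):
    if 600<st[i,4]<9000: print(st[i],ce[i],ray(ce[i],m,.072))
s=ctrl.get_state();print(s['position'],s['joint_positions'])
E
```

```text
time: 30.78
position: [0.4463, 0.1415, 0.1897]
tool_rot: [-2.023, -2.402, 0.001]
ft_force: [-0.3, -0.8, -0.4]
grip_width: 0.602
30.775 [0.44627945 0.14147318 0.18973888] 9.792666424508537 0.005
[ 297  173   42   43 1455] [317.43436426 193.54982818] [0.44487363 0.145868   0.072     ]
[0.44634724 0.14156504 0.18987836] [ 0.68553958 -0.00618921 -1.02965065  1.91743863 -0.00596502  1.22827426
 -0.17136329]
```

View pics/w19.png

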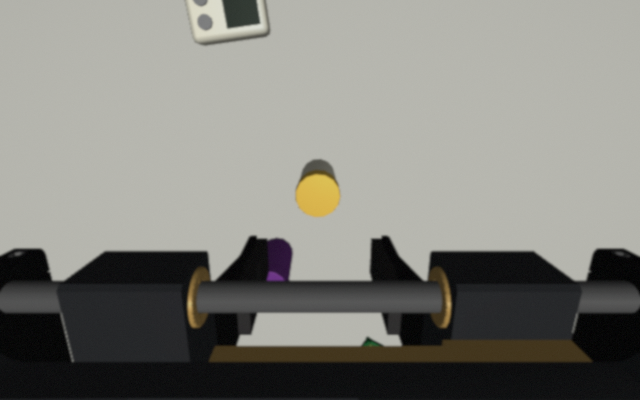

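```bash
python3 -m handwheel '[[3,-0.8,50,0,0,0,-0.2],[3,-0.8,95,0,0,0,-0.2],[3,-0.8,120,0,0,0,-0.2],[3,-0.8,128,0,0,0,-0.2],[3,-0.8,128,0,0,0,-0.2],[3,-0.8,128,0,0,0,1],[3,-0.8,128,0,0,0,1],[3,-0.8,128,0,0,0,1],[3,-0.8,128,0,0,0,1],[3,-0.8,128,0,0,0,1]]' 20; python3 -m handwheel '[[0,0,-15,0,0,0,1],[0,0,-50,0,0,0,1],[0,0,-95,0,0,0,1],[0,0,-130,0,0,0,1],[0,0,-140,0,0,0,1],[0,0,-140,0,0,0,1]]'; python3 - <<'E'
from h import *
from bench import ctrl
s=ctrl.get_state();c,sn=np.cos(-.293),np.sin(-.293);t=(.5405-.035*c,-.300-.035*sn);print(t)
print(plan(s,*t,.20,-95),s['position'],s['joint_positions'])
print(plan(s,*t,.20,-75))
E
```

```text
time: 32.08
position: [0.4453, 0.1465, 0.0631]
tool_rot: [2.019, 2.405, 0.001]
ft_force: [-0.8, -1.5, 6.1]
grip_width: 0.403
time: 32.83
position: [0.4447, 0.1461, 0.2025]
tool_rot: [2.02, 2.405, -0.0]
ft_force: [0.5, -0.3, -0.4]
grip_width: 0.405
(np.float64(0.5069916402189514), np.float64(-0.28989110170276694))
(array([-440.2,  -14. ,    2.9]), array([1.000e-03, 0.000e+00, 1.832e+00]), 'rows>=7.0 lin, 9.8 rot') [0.44469795 0.14614784 0.20246589] [ 0.72622522 -0.02649149 -1.06888076  1.90121728 -0.02332816  1.25273063
 -0.16146975]
(array([-440.2,  -14. ,    2.9]), array([1.000e-03, 0.000e+00, 1.483e+00]), 'rows>=7.0 lin, 7.9 rot')
```

```bash
python3 -m handwheel '[[-35,-1,2,0,0,0.12,1],[-85,-3,2,0,0,0.29,1],[-135,-4,2,0,0,0.46,1],[-185,-6,2,0,0,0.63,1],[-235,-7,2,0,0,0.8,1],[-285,-9,2,0,0,0.97,1],[-335,-11,2,0,0,1.14,1],[-385,-12,2,0,0,1.31,1],[-420,-13,2,0,0,1.44,1],[-440,-14,2,0,0,1.483,1],[-440,-14,2,0,0,1.483,1],[-440,-14,2,0,0,1.483,1]]';python3 -m handwheel '[[0,0,0,0,0,0,1]]';python3 snap.py w20; python3 - <<'E'
from h import *
from bench import ctrl
s=ctrl.get_state();print(plan(s,.507,-.290,.071,-75),s['position'],s['joint_positions'])
E
```

```text
time: 34.33
position: [0.5073, -0.2871, 0.2]
tool_rot: [-3.112, -0.416, 0.001]
ft_force: [-0.6, 1.5, -0.2]
grip_width: 0.408
time: 34.45
position: [0.5074, -0.2876, 0.2006]
tool_rot: [3.114, 0.415, 0.0]
ft_force: [0.3, -0.7, -0.6]
grip_width: 0.409
34.45 [ 0.50739132 -0.28758698  0.20061254] -74.80809732015167 0.008
(array([ -0.9,   1.8, 129.7]), array([ 0.   , -0.   ,  0.003]), 'rows>=2.1 lin, 0.0 rot') [ 0.50733609 -0.28797981  0.20068416] [ 1.03303692  0.25979539 -0.65744152  1.65272797  0.16464483  1.2848953
 -0.96102004]
```

View pics/w20.png

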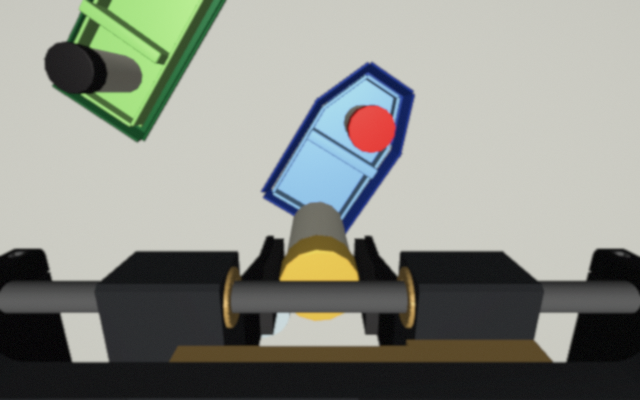

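```bash
python3 -m handwheel '[[-0.9,1.3,50,0,0,0,1],[-0.9,1.3,90,0,0,0,1],[-0.9,1.3,113,0,0,0,1],[-0.9,1.3,123,0,0,0,1],[-0.9,1.3,128,0,0,0,1],[-0.9,1.3,130,0,0,0,1],[-0.9,1.3,130,0,0,0,1]]'; python3 snap.py w21
```

```text
time: 35.38
position: [0.507, -0.2912, 0.0712]
tool_rot: [3.114, 0.41, 0.002]
ft_force: [0.1, 0.2, -0.3]
grip_width: 0.405
35.375 [ 0.50702327 -0.29123226  0.07119929] -75.0002726605816 0.002
```

View pics/w21.png

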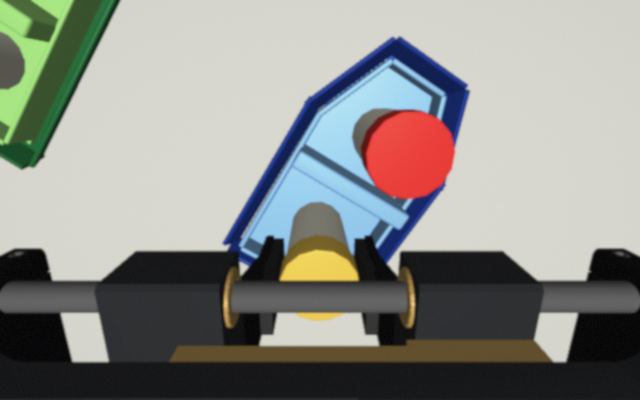

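The yellow pot is in the square bay and clear of the red one. Lowering the last 1.5 mm, then releasing and backing off to look.

```bash
python3 -m handwheel '[[0,0,1,0,0,0,1],[0,0,1.5,0,0,0,1],[0,0,1.5,0,0,0,-0.2],[0,0,1.5,0,0,0,-0.2],[0,0,1.5,0,0,0,-0.2],[0,0,-15,0,0,0,-0.2],[0,0,-60,0,0,0,-0.2],[0,0,-120,0,0,0,-0.2],[0,0,-170,0,0,0,-0.2],[0,0,-175,0,0,0,-0.2]]'
python3 -m handwheel '[[-50,0,0,0,0,0,-0.2],[-110,0,0,0,0,0,-0.2],[-130,0,0,0,0,0,-0.2],[-130,0,0,0,0,0,-0.2]]'
python3 snap.py w22; python3 - <<'E'
from h import *
from bench import ctrl
for n in('top','scene'):
    im=ctrl.get_image(n);cv2.imwrite(f'pics/{n}22.png',im[:,:,::-1])
im=im[70:270,190:420];cv2.imwrite('pics/s22c.png',cv2.resize(im,None,fx=3,fy=3,interpolation=cv2.INTER_CUBIC)[:,:,::-1])
E
```

```text
time: 36.67
position: [0.509, -0.2916, 0.2512]
tool_rot: [3.108, 0.41, 0.011]
ft_force: [-0.1, 0.4, -0.0]
grip_width: 0.598
time: 37.17
position: [0.3792, -0.3253, 0.2452]
tool_rot: [3.115, 0.404, -0.002]
ft_force: [1.0, 0.8, 0.2]
grip_width: 0.598
37.175 [ 0.3791572  -0.3253222   0.24519882] -75.20581907797502 0.029
```

View pics/w22.png

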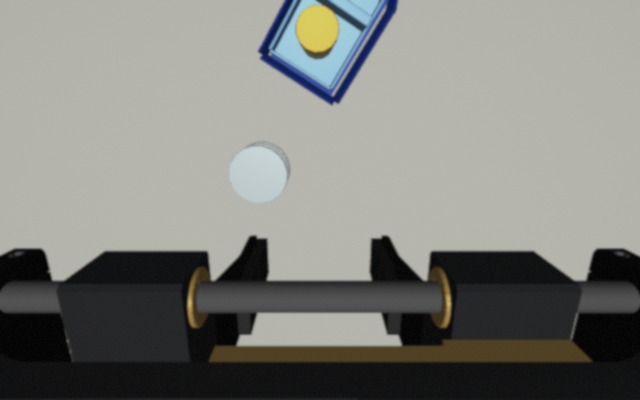

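View pics/s22c.png

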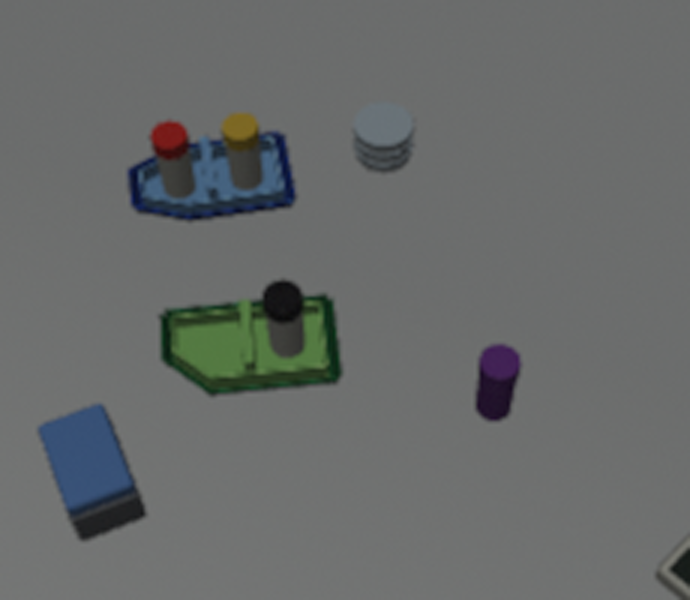

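View pics/top22.png

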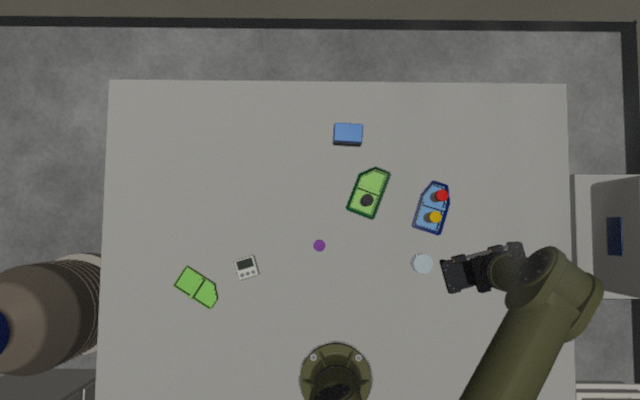

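All pots stand upright in the right bays, both dishes are nested, and the bystanders are at their starting pixels: tip box (348,133), timer (246,266), petri stack (422,263). Handing in.

```bash
python3 -m handwheel '[[0,0,0,0,0,0,-0.2],[0,0,0,0,0,0,-0.2]]'; python3 - <<'E'
from bench import ctrl
print(ctrl.close_job())
E
```

```text
time: 37.58
position: [0.3817, -0.3241, 0.2452]
tool_rot: [-3.114, -0.413, -0.0]
ft_force: [-1.1, 0.5, 0.4]
grip_width: 0.597
the job is handed in; nothing more can be done
None
```

I nested both dishes in their matching trays first, using the farther of the two green dishes. Then I stood the pots in the dishes: black in the green dish's square bay, red in the blue dish's tapered bay, and yellow in its square bay. I handed the job in at 37.6 s.

- **Last pictures:** both dishes show an even gap all round inside the tray rims, and all three pots are upright in the right bays. The tip box, timer, petri stack, purple pot and spare green dish look unmoved by eye, and the gripper was clear of everything.
- **Forces:** the wrist force never read above about 6 N at the end of a move.
- **Disagreements:** the fixed cameras and the wrist camera differed by about 3 mm on the blue tray's position. I settled that by comparing dish and tray directly in close views. An automatic fit of the blue dish after nesting went wrong (error 0.27, against 0.02–0.04 in the other fits), probably because tray pixels got into the mask, so I checked its seating by its rim corners instead.
- **Not measured:** whether the dishes sit fully down. I judged it from the pictures and from the height at release.

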